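# Clear the rice mould off the hob and slide the egg pan onto its ring

### The job

A plastic rice mould has been left on the hob: push it along the surface with the fingertips until all of it stands on the bare counter, off the black glass. Then push the rectangular egg pan across so that its body is centred on the cooking ring, with its handle pointing straight out to the left as seen from the robot. Only slide the two things, never lift or tip them, and leave everything else on the counter where it stands.

Things in the scene. Friction and masses are not known exactly. Their poses are not given: they have to be found in the camera images.
- hob: Built-in single-zone hob: black glass let in flush with the cream counter, so that things slide freely between glass and counter (no step). The glass is 360 mm along x by 290 mm along y; origin at its centre on the surface; x points away from the robot, y to the robot's left. Touch keys are along its near edge.
- zone (a point): Centre of the printed cooking ring on the glass, on the surface: 30 mm beyond the glass centre. The ring is a light grey line 180 mm in diameter with four short ticks outside it, at the far, near, left and right.
- pan: Rectangular aluminium egg pan, loose, about 0.35 kg (varies, as does friction), left of the ring, handle roughly to the left. Body 166 mm (own x) by 120 mm (own y), upright walls 32 mm high, 3 mm thick, flat bottom. Origin: centre of the body's underside; z up. The handle leaves the middle of the short wall at -x. The balance point lies about 20 mm from the origin towards the handle.
- pan_handle_end (a point): Tip of the pan's handle, 240 mm from the pan's origin along its own -x, 58 mm above the underside. At the pan's wall the handle is a bar 10 mm thick, 23 mm above the surface (a plate 36 mm wide joins it to the wall); it rises gently to a wooden grip 20 mm thick.
- mould: Green plastic rice-ball mould, loose, about 0.07 kg, left standing on the hob near the ring: a triangular case with rounded corners, upright sides, 40 mm high (with a light green lid and on it a small tab 34 x 12 mm reaching 53 mm). Origin: centre of its underside; own z up. The flat sides are 31 mm and the corners 48 mm from the centre (the lid's rim 1.5 mm more).
- mould_a (a point): Centre of the rounding of corner a of the mould, at its underside, 34 mm from the mould's centre; the corner's rounding has a radius of 14 mm.
- mould_b (a point): Centre of the rounding of corner b of the mould, at its underside, 34 mm from the mould's centre; the corner's rounding has a radius of 14 mm.
- mould_c (a point): Centre of the rounding of corner c of the mould, at its underside, 34 mm from the mould's centre; the corner's rounding has a radius of 14 mm.
- cups: Stack of three nested silicone muffin cups (red, yellow, blue), 68 mm wide at the rim, 52 mm high together, loose. To be left alone. Origin: centre of the underside.
- jar: White ceramic jar with a wooden lid, 68 mm wide, 85 mm high, loose. To be left alone. Origin: centre of the underside.
- bottle: Dark sauce bottle with a red cap, 54 mm wide, 160 mm high, loose. To be left alone. Origin: centre of the underside.
- bowl: Blue ceramic bowl, 100 mm wide, 50 mm high, loose, near the counter's front on the left. To be left alone. Origin: centre of the underside.
- ladle: Stainless ladle lying on the counter beyond the hob, loose: bowl 84 mm wide and 30 mm high, handle 240 mm long to its own -x, nowhere higher than 45 mm. To be left alone. Origin: under the middle of its bowl.
Not all that is in view belongs to the job. There is more than one size of the mould; the job needs the middle-sized.

How it is judged:
On the way, in this order (a step that is already met when the one before it is completed fails the run):
1. the rice mould stands wholly off the hob's glass ((y of each of mould_a, mould_b, mould_c in the frame of hob below -0.157 m or y of each of mould_a, mould_b, mould_c in the frame of hob above 0.157 m or x of each of mould_a, mould_b, mould_c in the frame of hob below -0.192 m or x of each of mould_a, mould_b, mould_c in the frame of hob above 0.192 m) and angle between mould's own z axis and vertical below 0.1 rad and height (world z) of mould between -0.005 and 0.005 m), for 0.2 s.
2. the pan's body is centred on the ring with its handle straight out to the left (horizontal distance between pan and zone below 0.015 m and angle between the x axis of pan and the y axis of hob, either way round below 0.17 rad and y of pan_handle_end in the frame of zone above 0.1 m and angle between pan's own z axis and vertical below 0.05 rad and height (world z) of pan between -0.005 and 0.005 m), for 0.2 s.
At the end, for the whole second after the job is handed in: The centre of the pan's body lies within 15 mm of the ring's centre, its handle points left within 0.17 rad (10 degrees) of the hob's left-right line, the pan lies flat; the mould stands upright on the counter wholly off the glass (up to 2 mm overlap allowed); both are at rest (all of step 1 and all of step 2 and linear speed of each of pan, mould below 0.01 m/s); the robot touches nothing.
It fails at once if the pan is lifted off the surface or tipped (height (world z) of pan above 0.008 m or angle between pan's own z axis and vertical above 0.12 rad).
It fails at once if the mould is lifted off the surface or tipped (height (world z) of mould above 0.008 m or angle between mould's own z axis and vertical above 0.25 rad).
It fails at once if another thing on the counter is moved by more than 15 mm (distance of any of cups, jar, bottle, bowl, ladle from where it was at the start of the episode above 0.015 m).
It also fails if it takes over 72 s, if anything falls off the work surface, if the arm or the gripper's body presses on something with over 40 N, if the wrist force passes 120 N, or if a joint passes its speed limit or range.

### The arm

A 6-joint arm with a two-finger parallel gripper is mounted at the origin on the work surface. World frame = base frame: x ahead of the robot, y to its left, z up, the work surface at z = 0. Lengths are in m, angles in rad, forces in N, time in s.
With the tool pointing down it reaches from about 0.35 to 0.775 m from the base axis. Payload 5.5 kg.
Tool frame: the origin (TCP) lies between the finger pads; the fingertips stand 19 mm ahead of it and the grasp point (between the pads) is the TCP; z points along the fingers, x is the direction in which the jaws open and shut, and the axes are right-handed (so a half turn about z gives the same grasp; the last joint's range is limited). The gripper opens to 85 mm and grips with 20 to 120 N. Pads are 22 mm wide; open, the fingers measure 114 mm over their backs; the gripper's body (76 mm by 85 mm) begins 54 mm behind the grasp point. The pads swing forward as they close: fully open they stand 13 mm farther back than shut.
Start: joints at [1.092, 0.313, 0.046, 1.304, 0, 1.431], TCP at [0.191, 0.542, 0.25] pointing down, gripper open.
Joint ranges: [-2.76, 2.76], [-0.86, 1.69], [-1.03, 1.26], [-2.2, 2.34], [-1.47, 1.5], [-3.14, 3.14]. Speed limits (rad/s): [2.57, 2.57, 3.14, 3.14, 3.14, 3.14].

### API

Orientations are given as a unit quaternion [w, x, y, z].
In Python, from workcell import env gives the robot as it stands. The module is installed in compiled form; this text tells all that it offers.
- The arm moves only by the tool carry_out, never from a script. Its argument "steps" is a list of rows, each a list of 7 numbers: the gripper command: -1 is shut, 1 is fully open, values between are in proportion, then the shift along the tool's x, y, z in m, then the turn, a rotation vector about the tool's x, y, z in rad. A call has 1 to 20 rows; each row shifts and turns the commanded pose from where the row before left it, along the tool's axes as they then stand; what a row does not reach is not made up. A row lasts 1/8 s, in which the tool goes at most 62.5 mm and 10.7 degrees, less where a joint would pass 70% of its speed; a pose out of reach is approached as far as the arm can. A call with a gripper value outside its range is refused whole. The fingers move at their own pace and stop on an object; "grip_force" is the grip in N (left out, the last holds). Time passes only in rows, so rows that do not move let the fingers close. It gives the time, the measured TCP pose, the force and the opening at its end, in the units of the state.
- env.get_state(): the state, without advancing time (a new reading comes with each control period).
- env.read_camera(name): name is "scene" or "top" or "wrist"; returns a dict with "color" (400x640x3 uint8, red, green, blue), "K" (3x3 intrinsics, pixels), "R" (3x3) and "t" (3): a world point X has camera coordinates R X + t. Camera axes: x right, y down, z forward; pixel columns grow to the right and rows downward; lengths in m; the calibration is good to about 2 mm. A picture is of the moment at which its call begins. There is no depth.
- env.hand_in(): hands the job in, once; it reports no verdict.
The state is a dict: "clock": time; "joint_pos": joint angles; "qvel": joint speeds; "tau": joint torques, N m; "tcp_pos": TCP position; "orientation": TCP orientation; "wrist_force": force on the tool from outside, world axes, zero at the start; "ft_torque": the same for the moment, N m; "finger_gap": finger opening in m.
Only numpy, scipy, OpenCV 4.12 (cv2) and the standard library are available. Lean on these libraries where they do the work, as an engineer would, in place of code of your own. Each camera call takes 0.05 s, during which the arm holds its last target. There are 200 camera calls.

## Working session

There is one attempt and no reset: what is moved stays moved. The work goes in short steps, Python scripts to look and compute and a tool call to move; the robot and the scene stay as the last step left them, time stands still between calls to the robot, and variables do not carry over. Pictures are saved under pics/ and viewed, about 8 in all and at most 12, crops included, and the job is handed in when it is done.

Besides the shell and the picture viewer there is one more tool, called after "Request:" as a command line: name --pt "numbers of a row" for each row, then --argument value for the rest. carry_out: Moves the arm, as the interface text tells. Its arguments: {"type":"object","properties":{"steps":{"type":"array","items":{"type":"array","items":{"type":"number"}}},"grip_force":{"type":"number"}},"required":["steps"]}

```bash
mkdir -p pics
cat > h.py <<'E'
import numpy as np, cv2
from workcell import env
def cam(n,f=None):
    c=env.read_camera(n)
    if f: cv2.imwrite('pics/'+f,c['color'][:,:,::-1])
    return c
def ray(c,uv,z=0.):
    K,R,t=map(np.array,(c['K'],c['R'],c['t']))
    d=R.T@np.linalg.solve(K,[uv[0],uv[1],1.]); o=-R.T@t
    return o+d*(z-o[2])/d[2]
def proj(c,X):
    p=np.array(c['K'])@(np.array(c['R'])@np.array(X)+np.array(c['t'])); return p[:2]/p[2]
E
python3 - <<'E'
from h import *
a=cam('top','t0.png'); b=cam('scene','s0.png')
for c in(a,b): print(np.array(c['K']).round(1).tolist(),np.array(c['R']).round(3).tolist(),np.array(c['t']).round(3))
s=env.get_state(); print(s['clock'],s['tcp_pos'],s['orientation'],s['finger_gap'])
E
```

```text
[[424.5, 0.0, 324.6], [0.0, 424.5, 200.1], [0.0, 0.0, 1.0]] [[-0.116, -0.993, 0.0], [-0.971, 0.113, -0.21], [0.209, -0.024, -0.978]] [0.098 0.529 1.196]
[[446.7, 0.0, 319.4], [0.0, 446.7, 196.6], [0.0, 0.0, 1.0]] [[-0.893, 0.45, 0.015], [0.286, 0.593, -0.753], [-0.347, -0.668, -0.658]] [ 0.454 -0.126  1.531]
0.1 [0.19090341 0.54190965 0.24947256] [ 3.85908995e-04  8.16199585e-01  5.77769418e-01 -7.66195366e-04] 0.08509980328821638
```

View pics/t0.png

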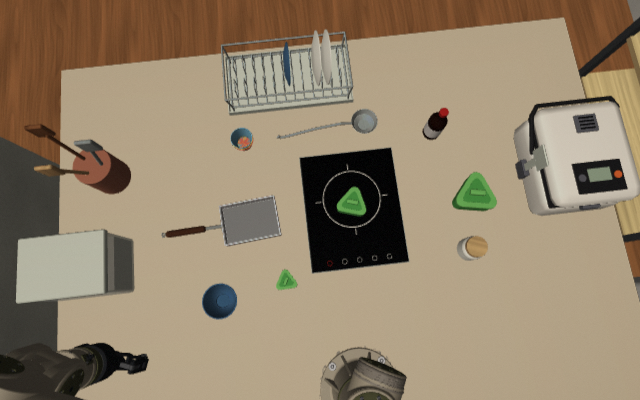

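View pics/s0.png

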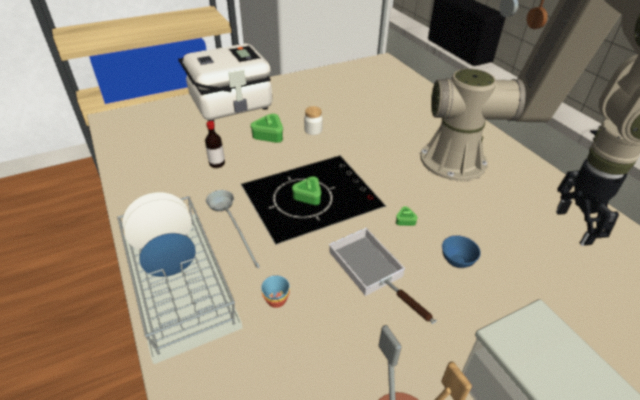

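Candidates for the mould are green cases at top-view pixels (352,202), on the hob near the ring and middle-sized; (475,192), large, on the counter; and (287,280), small, on the counter. I choose (352,202). The pan is at (251,221) with its handle end at (163,235), and the glass corners are near (300,158), (391,149), (408,262) and (313,272).

```bash
cat >> h.py <<'E'
def greens(c):
    h=cv2.cvtColor(c['color'],cv2.COLOR_RGB2HSV); m=cv2.inRange(h,(45,90,60),(75,255,255))
    m=cv2.morphologyEx(m,cv2.MORPH_CLOSE,np.ones((3,3)))
    return [k for k in cv2.findContours(m,0,2)[0] if cv2.contourArea(k)>60]
def glass(c):
    m=cv2.inRange(c['color'],(0,0,0),(45,45,45)); m=cv2.morphologyEx(m,cv2.MORPH_CLOSE,np.ones((9,9)))
    k=[k for k in cv2.findContours(m,0,2)[0]]; u=(355,210)
    k=max(k,key=lambda k:cv2.contourArea(k) if cv2.pointPolygonTest(k,u,False)>0 else 0)
    return cv2.boxPoints(cv2.minAreaRect(k)),k
E
python3 - <<'E'
from h import *
a=cam('top'); b=cam('scene')
bx,k=glass(a); e=cv2.approxPolyDP(k,8,True)[:,0]
print('glass',e.tolist(),[ray(a,p)[:2].round(4).tolist() for p in e])
for n,c in(('top',a),('scene',b)):
  for k in greens(c):
    _,t=cv2.minEnclosingTriangle(k.astype(np.float32)); r=cv2.boundingRect(k)
    print(n,r,cv2.contourArea(k),'tri@40mm',[ray(c,p,.04)[:2].round(3).tolist() for p in t[:,0]])
for n,u in dict(panFL=(220,205),FR=(276,197),NR=(281,237),NL=(228,245)).items(): print(n,ray(a,u,.032)[:2].round(3))
print('tip',ray(a,(163,235),.058)[:2].round(3))
for n,u in dict(bowl=(220,301),cups=(242,139),jar=(470,248),bottle=(432,130),ladle=(364,121),small=(287,281),ladleH=(280,137)).items(): print(n,ray(a,u,.02)[:2].round(3))
# height of pan's corner / mould tab: two-view triangulation
def tri(u,v):
    P=[np.array(c['K'])@np.c_[np.array(c['R']),np.array(c['t'])] for c in(a,b)]
    x=cv2.triangulatePoints(P[0],P[1],np.array(u,float),np.array(v,float)).ravel(); return (x[:3]/x[3]).round(3)
print('handle tip',tri((163,235),(434,320)))
I=cv2.resize(a['color'][140:290,150:500],None,fx=2.28,fy=2.28,interpolation=2)
J=cv2.resize(b['color'][140:330,230:450],None,fx=2,fy=2,interpolation=2)
J=cv2.copyMakeBorder(J[:258],0,0,0,max(0,I.shape[1]-J.shape[1]),0)
cv2.imwrite('pics/z0.png',np.vstack([I,J[:,:I.shape[1]]])[:,:,::-1])
E
```

```text
glass [[390, 148], [300, 158], [313, 271], [407, 260]] [[0.6926, -0.1908], [0.6927, 0.0958], [0.3384, 0.0938], [0.3382, -0.1893]]
top (276, 270, 21, 20) 251.0 tri@40mm [[0.362, 0.176], [0.296, 0.21], [0.298, 0.134]]
top (337, 186, 29, 30) 561.5 tri@40mm [[0.509, 0.023], [0.471, -0.091], [0.589, -0.066]]
top (452, 172, 45, 39) 1086.0 tri@40mm [[0.599, -0.435], [0.476, -0.323], [0.444, -0.489]]
scene (396, 207, 21, 19) 279.0 tri@40mm [[0.307, 0.147], [0.396, 0.205], [0.306, 0.248]]
scene (292, 176, 30, 29) 599.5 tri@40mm [[0.47, -0.094], [0.625, -0.058], [0.527, 0.068]]
scene (251, 114, 32, 29) 668.5 tri@40mm [[0.514, -0.273], [0.412, -0.512], [0.638, -0.427]]
panFL [0.563 0.349]
FR [0.568 0.18 ]
NR [0.446 0.176]
NL [0.441 0.333]
tip [0.488 0.512]
bowl [0.283 0.37 ]
cups [0.769 0.269]
jar [ 0.351 -0.376]
bottle [ 0.73  -0.327]
ladle [ 0.784 -0.118]
small [0.318 0.172]
ladleH [0.762 0.151]
handle tip [0.487 0.512 0.061]
```

View pics/z0.png

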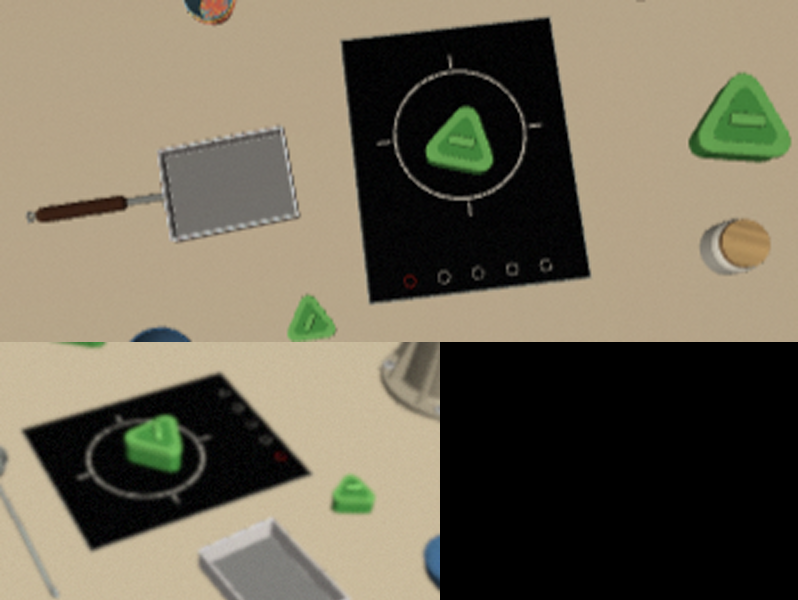

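The glass is centred at about (0.516,-0.048) with its axes parallel to the world's, so the ring is near (0.546,-0.047). The close crop confirms the middle-sized mould on the ring, with corners at about -18°, 102° and 222°. I'll cradle the left corner between the part-open fingers and push right, where the counter is free to y≈-0.35. First I go above it and look.

Request:
carry_out --pt "0.05 -0.0285 0.04 0 0 0 0" --pt "0.05 -0.0285 0.04 0 0 0 0" --pt "0.05 -0.0285 0.04 0 0 0 0" --pt "0.05 -0.0285 0.04 0 0 0 0" --pt "0.05 -0.0285 0.04 0 0 0 0" --pt "0.05 -0.0285 0.04 0 0 0 0" --pt "0.05 -0.0285 0.04 0 0 0 0" --pt "0.05 -0.0285 0.04 0 0 0 0" --pt "0.05 -0.0285 0.04 0 0 0 0" --pt "0.05 -0.0285 0.04 0 0 0 0" --pt "0.05 -0.0285 0.04 0 0 0 0" --pt "0.05 -0.0285 0.04 0 0 0 0" --pt "0.05 0 0 0 0 0 0.154" --pt "0.05 0 0 0 0 0 0.154" --pt "0.05 0 0 0 0 0 0.154" --pt "0.05 0 0 0 0 0 0.154" --pt "0.05 0 0 0 0 0 0.154" --pt "0.05 0 0 0 0 0 0.154" --pt "0.05 0 0 0 0 0 0.154" --pt "0.05 0 0 0 0 0 0.154"

```text
clock: 2.7
tcp_pos: [0.53, 0.0603, 0.2501]
orientation: [-0.0, 1.0, -0.003, -0.0]
wrist_force: [0.3, 0.4, 0.3]
finger_gap: 0.0446
```

```bash
cat >> h.py <<'E'
from scipy.spatial.transform import Rotation as Ro
def st():
    s=env.get_state(); q=np.array(s['orientation']); M=Ro.from_quat(q[[1,2,3,0]]).as_matrix()
    print('t',round(s['clock'],2),'tcp',np.round(s['tcp_pos'],4),'toolx',M[:,0].round(3),'tooly',M[:,1].round(3),'F',np.round(s['wrist_force'],1),'gap',round(s['finger_gap'],4),'j',np.round(s['joint_pos'],2))
E
python3 - <<'E'
from h import *
st(); w=cam('wrist','w1.png'); print(np.array(w['K'])[0,0], (-np.array(w['R']).T@np.array(w['t'])).round(3))
for k in greens(w):
    _,t=cv2.minEnclosingTriangle(k.astype(np.float32)); print(cv2.boundingRect(k),'tri@40mm',[ray(w,p,.04)[:2].round(3).tolist() for p in t[:,0]])
E
```

```text
t 2.7 tcp [0.53   0.0603 0.2501] toolx [ 1.    -0.005 -0.001] tooly [-0.005 -1.    -0.   ] F [0.3 0.4 0.3] gap 0.0446 j [-0.04  0.23 -0.06  1.28  0.    1.54]
328.996229250309 [0.53  0.126 0.374]
(278, 221, 78, 82) tri@40mm [[0.599, -0.064], [0.514, 0.027], [0.475, -0.09]]
(74, 28, 74, 67) tri@40mm [[0.304, 0.212], [0.307, 0.128], [0.379, 0.172]]
```

View pics/w1.png

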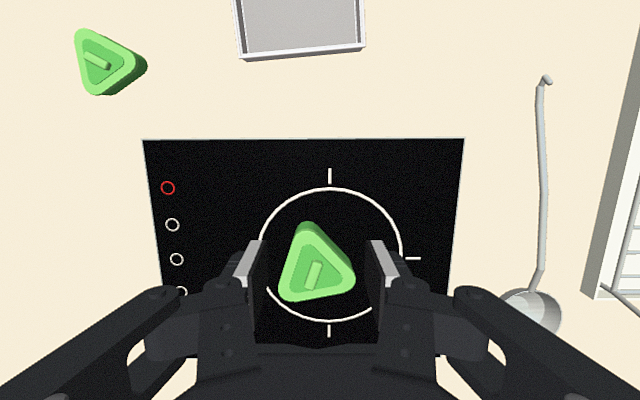

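The wrist view shows the mould's corner b at (309,228), its tab at (313,275), the ring's top tick at (330,185), and the pan's near short wall from (242,61) to (366,48) at its foot.

Run:
```python
from h import *
w=cam('wrist'); a=cam('top')
print('tab',ray(w,(313.5,275.5),.053).round(4),'b top corner',ray(w,(308,223),.04).round(4),'R',ray(w,(353,277),.04).round(4),'L',ray(w,(283,299),.04).round(4))
print('ring L,N/R,far..',[ray(w,u).round(4)[:2].tolist() for u in((330,188),(329,321),(402,257),(259,257))])
print('glass left edge',[ray(w,u).round(4)[:2].tolist() for u in((143,139),(464,138))])
print('pan wall foot',[ray(w,u).round(4)[:2].tolist() for u in((242,61),(366,48))],'top',[ray(w,u,.032).round(4)[:2].tolist() for u in((241,58),(366,45))])
```

```text
tab [ 0.5256 -0.0431  0.053 ] b top corner [0.5204 0.0121 0.04  ] R [ 0.5696 -0.0523  0.04  ] L [ 0.4902 -0.0792  0.04  ]
ring L,N/R,far.. [[0.5455, 0.0411], [0.5442, -0.1367], [0.6343, -0.0471], [0.4579, -0.0451]]
glass left edge [[0.336, 0.0997], [0.6955, 0.0967]]
pan wall foot [[0.4526, 0.1796], [0.5832, 0.1907]] top [[0.4585, 0.1777], [0.5786, 0.1879]]
```

Request:
carry_out --pt "0.05 -0.006 0 0.045 0 0 0" --pt "0.05 0 0 0.06 0 0 0" --pt "0.05 0 0 0.06 0 0 0" --pt "0.05 0 0 0.04 0 0 0" --pt "0.05 0 0 0.02 0 0 0" --pt "0.05 0 0.015 0 0 0 0" --pt "0.05 0 0.015 0 0 0 0" --pt "0.05 0 0.015 0 0 0 0" --pt "0.05 0 0.01 0 0 0 0" --pt "0.05 0 0.006 0 0 0 0" --pt "0.05 0 0.006 0 0 0 0" --pt "0.05 0 0.006 0 0 0 0" --pt "0.05 0 0.006 0 0 0 0" --pt "0.05 0 0.008 0 0 0 0" --pt "0.05 0 0.008 0 0 0 0" --pt "0.05 0 0.008 0 0 0 0" --pt "0.05 0 0.008 0 0 0 0" --pt "0.05 0 0.008 0 0 0 0" --pt "0.05 0 0.008 0 0 0 0"

```text
clock: 5.22
tcp_pos: [0.5242, -0.0673, 0.0253]
orientation: [-0.0, 1.0, -0.0, -0.0]
wrist_force: [-0.1, 1.0, 0.7]
finger_gap: 0.0447
```

Run:
```python
from h import *
st(); w=cam('wrist','w2.png')
```

```text
t 5.22 tcp [ 0.5242 -0.0673  0.0253] toolx [ 1. -0. -0.] tooly [-0. -1. -0.] F [-0.1  1.   0.7] gap 0.0447 j [-0.28  0.4  -0.42  0.75  0.    1.29]
```

View pics/w2.png

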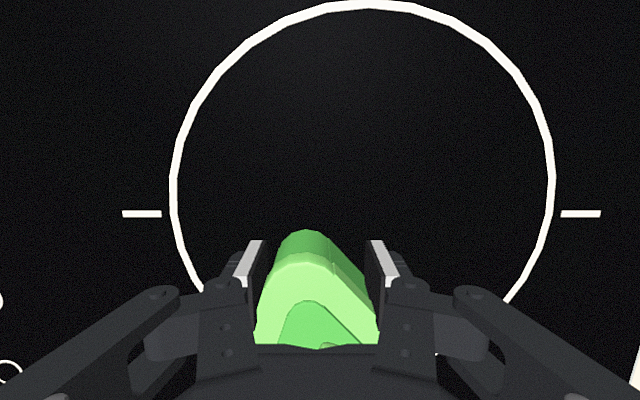

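The mould's corner, at (305,235) in the picture, sits well cradled between the fingers. I continue the push.

Request:
carry_out --pt "0.05 0 0.0085 0 0 0 0" --pt "0.05 0 0.0085 0 0 0 0" --pt "0.05 0 0.0085 0 0 0 0" --pt "0.05 0 0.0085 0 0 0 0" --pt "0.05 0 0.0085 0 0 0 0" --pt "0.05 0 0.0085 0 0 0 0" --pt "0.05 0 0.0085 0 0 0 0" --pt "0.05 0 0.0085 0 0 0 0" --pt "0.05 0 0.0085 0 0 0 0" --pt "0.05 0 0.0085 0 0 0 0" --pt "0.05 0 0.0085 0 0 0 0" --pt "0.05 0 0.0085 0 0 0 0" --pt "0.05 0 0.0085 0 0 0 0" --pt "0.05 0 0.0085 0 0 0 0" --pt "0.05 0 0.0085 0 0 0 0" --pt "0.05 0 0.0085 0 0 0 0" --pt "0.05 0 0.0085 0 0 0 0" --pt "0.05 0 0.0085 0 0 0 0" --pt "0.05 0 0.005 0 0 0 0" --pt "0.05 0 0.003 0 0 0 0"

```text
clock: 7.78
tcp_pos: [0.5242, -0.228, 0.0252]
orientation: [-0.0, 1.0, -0.0, 0.0]
wrist_force: [-0.2, 1.1, 0.6]
finger_gap: 0.045
```

Request:
carry_out --pt "0.05 0 -0.01 0 0 0 0" --pt "0.05 0 -0.03 0 0 0 0" --pt "0.05 0 -0.04 -0.02 0 0 0" --pt "0.3 0 -0.04 -0.04 0 0 0" --pt "0.5 0 -0.04 -0.05 0 0 0" --pt "0.5 0 -0.05 -0.03 0 0 0" --pt "0.5 0 -0.05 0 0 0 0"

```text
clock: 8.65
tcp_pos: [0.5257, 0.0333, 0.1674]
orientation: [0.0, 1.0, 0.0, 0.003]
wrist_force: [-0.2, 0.1, -0.5]
finger_gap: 0.064
```

Run:
```python
from h import *
st(); a=cam('top'); b=cam('scene')
for n,c in(('top',a),('scene',b)):
  for k in greens(c):
    m=cv2.moments(k); u=(m['m10']/m['m00'],m['m01']/m['m00']); print(n,cv2.contourArea(k),np.round(u),ray(c,u,.03).round(3),'leftmost',max(ray(c,p,.0)[1] for p in k[:,0]).round(3))
I=cv2.resize(a['color'][110:310,180:510],None,fx=2.2,fy=2.2,interpolation=2); cv2.imwrite('pics/t3.png',I[:,:,::-1])
```

```text
t 8.65 tcp [0.5257 0.0333 0.1674] toolx [1.    0.    0.006] tooly [ 0. -1.  0.] F [-0.2  0.1 -0.5] gap 0.064 j [-0.09  0.26 -0.24  1.07  0.    1.48]
top 166.0 [283. 280.] [0.321 0.182 0.03 ] leftmost 0.208
top 552.0 [423. 195.] [ 0.524 -0.263  0.03 ] leftmost -0.218
top 1086.0 [475. 194.] [ 0.508 -0.417  0.03 ] leftmost -0.354
scene 274.5 [406. 217.] [0.329 0.189 0.03 ] leftmost 0.201
scene 1078.0 [272. 138.] [ 0.52  -0.348  0.03 ] leftmost -0.221
```

View pics/t3.png

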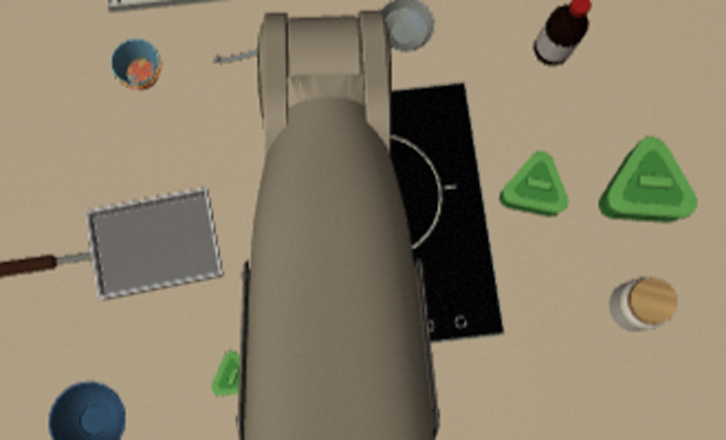

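The mould now stands at about (0.525,-0.263), and its leftmost point at y≈-0.218 is clear of the glass edge at -0.191. In this crop the pan is at (155,243), with its handle to the left. Next I go above the pan's handle root.

Request:
carry_out --pt "0.5 -0.004 -0.05 -0.03 0 0 0" --pt "0.5 -0.004 -0.05 -0.03 0 0 0" --pt "0.5 -0.004 -0.05 0 0 0 0" --pt "0.5 -0.004 -0.05 0 0 0 0" --pt "0.5 -0.004 -0.05 0 0 0 0" --pt "0.5 -0.003 -0.05 0 0 0 0" --pt "0.5 -0.003 -0.047 0 0 0 0" --pt "0.5 0 0 0 0 0 -0.085" --pt "0.5 0 0 0 0 0 0"

```text
clock: 9.88
tcp_pos: [0.4976, 0.3785, 0.2233]
orientation: [0.0, 0.999, 0.043, -0.001]
wrist_force: [-0.4, -0.4, 0.1]
finger_gap: 0.0644
```

Run:
```python
from h import *
st(); cam('wrist','w4.png'); cam('top','t4.png')
```

```text
t 9.88 tcp [0.4976 0.3785 0.2233] toolx [ 0.996  0.085 -0.001] tooly [ 0.085 -0.996  0.001] F [-0.4 -0.4  0.1] gap 0.0644 j [ 0.52  0.42  0.14  1.29 -0.    2.01]
```

View pics/w4.png

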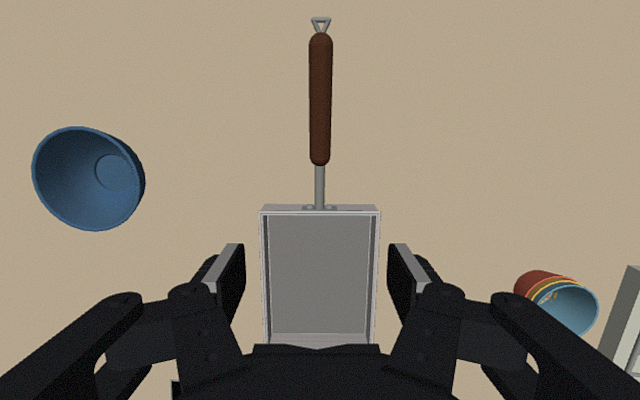

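The tool is lined up with the pan: the handle runs up column 320, the left wall's top outer edge spans (260,207) to (380,206), and the tip is at (320,18).

Run:
```python
from h import *
w=cam('wrist')
L,Rr=ray(w,(260,206),.032)[:2],ray(w,(380,206),.032)[:2]; m=(L+Rr)/2; d=(Rr-L)/np.linalg.norm(Rr-L); n=np.array([d[1],-d[0]])
c=m+.083*n; print(L,Rr,np.linalg.norm(Rr-L),'mid',m,'axis',n,'centre',c,'tip',ray(w,(320,18),.058)[:2], 'pred tip',c-.24*n)
s=env.get_state(); M=Ro.from_quat(np.array(s['orientation'])[[1,2,3,0]]).as_matrix(); p=s['tcp_pos'][:2]
print('wall mid in tool xy',M[:2,:2].T@(m-p)); z=np.array([.545,-.0475]); print('push in tool xy',M[:2,:2].T@(z-c))
```

```text
[0.44374455 0.34900158] [0.56303365 0.3587333 ] 0.11968540706007828 mid [0.5033891  0.35386744] axis [ 0.08131081 -0.99668879] centre [0.5101379  0.27114227] tip [0.48941739 0.51571895] pred tip [0.4906233  0.51034758]
wall mid in tool xy [0.00323828 0.02405993]
push in tool xy [0.00833728 0.32043524]
```

Request:
carry_out --pt "0.5 0.003 -0.003 0.05 0 0 0" --pt "0.5 0 0 0.06 0 0 0" --pt "0.5 0 0 0.05 0 0 0" --pt "0.5 0 0 0.03 0 0 0" --pt "0.5 0 0 0.01 0 0 0" --pt "0.5 0 0.006 0 0 0 0" --pt "0.5 0 0.005 0 0 0 0" --pt "0.5 0 0.004 0 0 0 0" --pt "0.5 0 0.005 0 0 0 0" --pt "0.5 0 0.007 0 0 0 0" --pt "0.5 0 0.009 0 0 0 0" --pt "0.5 0 0.01 0 0 0 0" --pt "0.5 0 0.01 0 0 0 0" --pt "0.5 0 0.01 0 0 0 0" --pt "0.5 0 0.01 0 0 0 0" --pt "0.5 0 0.01 0 0 0 0" --pt "0.5 0 0.01 0 0 0 0" --pt "0.5 0 0.01 0 0 0 0"

```text
clock: 12.28
tcp_pos: [0.51, 0.2752, 0.0241]
orientation: [-0.0, 0.999, 0.042, -0.0]
wrist_force: [0.3, 2.7, 1.9]
finger_gap: 0.0641
```

Run:
```python
from h import *
st(); w=cam('wrist','w5.png')
```

```text
t 12.28 tcp [0.51   0.2752 0.0241] toolx [ 0.996  0.085 -0.   ] tooly [ 0.085 -0.996 -0.   ] F [0.3 2.7 1.9] gap 0.0641 j [ 0.36  0.49 -0.29  0.8   0.    1.84]
```

View pics/w5.png

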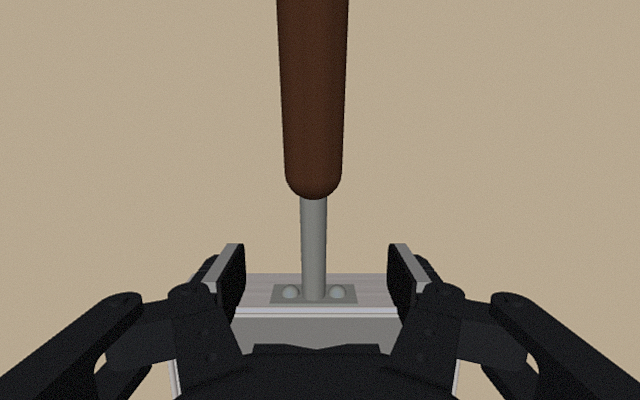

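The two fingers sit against the wall either side of the handle root at (313,293), and the push is square. I continue.

Request:
carry_out --pt "0.5 0.0004 0.011 0 0 0 0" --pt "0.5 0.0004 0.011 0 0 0 0" --pt "0.5 0.0004 0.011 0 0 0 0" --pt "0.5 0.0004 0.011 0 0 0 0" --pt "0.5 0.0004 0.011 0 0 0 0" --pt "0.5 0.0004 0.011 0 0 0 0" --pt "0.5 0.0004 0.011 0 0 0 0" --pt "0.5 0.0004 0.011 0 0 0 0" --pt "0.5 0.0004 0.011 0 0 0 0" --pt "0.5 0.0004 0.011 0 0 0 0" --pt "0.5 0.0004 0.011 0 0 0 0" --pt "0.5 0.0004 0.011 0 0 0 0" --pt "0.5 0.0004 0.011 0 0 0 0" --pt "0.5 0.0004 0.011 0 0 0 0" --pt "0.5 0.0004 0.011 0 0 0 0" --pt "0.5 0.0004 0.011 0 0 0 0" --pt "0.5 0.0004 0.011 0 0 0 0" --pt "0.5 0.0004 0.01 0 0 0 0" --pt "0.5 0 0.006 0 0 0 0" --pt "0.5 0 0 0 0 0 0"

```text
clock: 14.82
tcp_pos: [0.5345, 0.0736, 0.0242]
orientation: [0.0, 0.999, 0.042, 0.0]
wrist_force: [0.2, 0.0, 0.1]
finger_gap: 0.0646
```

Run:
```python
from h import *
st(); b=cam('scene'); w=cam('wrist')
I=cv2.resize(b['color'][130:290,210:450],None,fx=2,fy=2,interpolation=2)
J=cv2.resize(w['color'][:,80:560],None,fx=.667,fy=.667,interpolation=3)[:266]
I=cv2.copyMakeBorder(I,0,0,0,0,0); I=I[:266] if 0 else I
J=cv2.copyMakeBorder(J,0,I.shape[0]-J.shape[0],0,0,0)
cv2.imwrite('pics/s6.png',np.hstack([I,J])[:,:,::-1]); print(I.shape,J.shape)
```

```text
t 14.82 tcp [0.5345 0.0736 0.0242] toolx [0.996 0.084 0.   ] tooly [ 0.084 -0.996  0.   ] F [0.2 0.  0.1] gap 0.0646 j [-0.01  0.42 -0.39  0.75 -0.    1.47]
(320, 480, 3) (320, 320, 3)
```

View pics/s6.png

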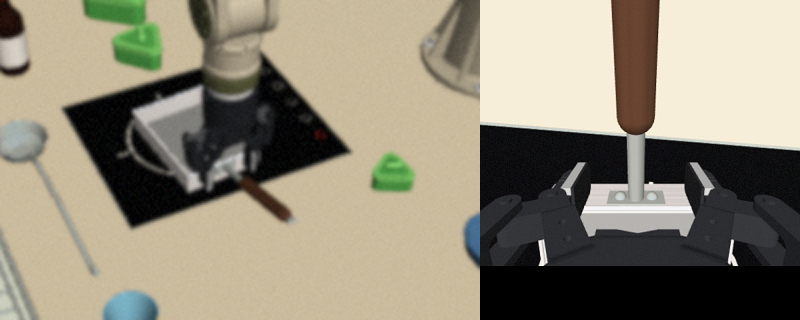

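The pan is now on the glass with its handle to the left, roughly 27 mm short. I back off and rise to measure.

Request:
carry_out --pt "0.5 0 -0.01 0 0 0 0" --pt "0.5 0 -0.01 -0.03 0 0 0" --pt "0.5 0 0 -0.06 0 0 0" --pt "0.5 0 0 -0.06 0 0 0" --pt "0.5 0 0 -0.05 0 0 0" --pt "0.5 0 0 0 0 0 0"

```text
clock: 15.68
tcp_pos: [0.5351, 0.0952, 0.229]
orientation: [-0.0, 0.999, 0.043, 0.005]
wrist_force: [-0.5, -0.1, -0.5]
finger_gap: 0.0641
```

Run:
```python
from h import *
st(); w=cam('wrist','w7.png')
```

```text
t 15.68 tcp [0.5351 0.0952 0.229 ] toolx [0.996 0.086 0.009] tooly [ 0.086 -0.996  0.   ] F [-0.5 -0.1 -0.5] gap 0.0641 j [ 0.03  0.25 -0.09  1.22  0.    1.51]
```

View pics/w7.png

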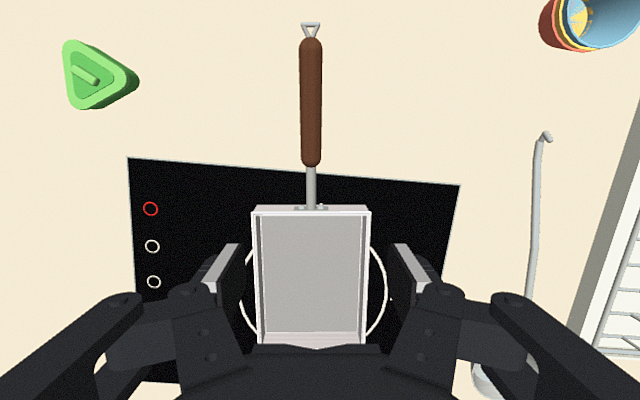

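The wrist view shows the pan's left wall top edge from (252,206) to (371,206), the tip at (310,24), and ring arcs at columns 240 and 387.

```bash
cat >> h.py <<'E'
def pan(w,l,r,tip):
    L,Rr=ray(w,l,.032)[:2],ray(w,r,.032)[:2]; m=(L+Rr)/2; d=(Rr-L)/np.linalg.norm(Rr-L); n=np.array([d[1],-d[0]])
    c=m+.083*n; s=env.get_state(); M=Ro.from_quat(np.array(s['orientation'])[[1,2,3,0]]).as_matrix()[:2,:2]; p=s['tcp_pos'][:2]; z=np.array([.545,-.0475])
    print('len',np.linalg.norm(Rr-L),'axis',n,'centre',c,'tip',ray(w,tip,.058)[:2],'pred',c-.24*n); print('wall mid tool',M.T@(m-p),'to ring, tool',M.T@(z-c))
E
python3 - <<'E'
from h import *
w=cam('wrist'); st(); pan(w,(252,205),(371,205.5),(310.5,24))
E
```

```text
t 15.78 tcp [0.5327 0.0949 0.2244] toolx [0.996 0.086 0.001] tooly [ 0.086 -0.996 -0.   ] F [ 0.9 -0.4  0.7] gap 0.0643 j [ 0.03  0.26 -0.1   1.22  0.    1.51]
len 0.11955412127612694 axis [ 0.0782778  -0.99693159] centre [ 0.53840158 -0.01199385] tip [0.51848151 0.2288575 ] pred [0.5196149  0.22726973]
wall mid tool [-0.00283971  0.02403508] to ring, tool [0.00352837 0.03594129]
```

The row-206 line may be the wall's foot rather than its rim, because the finger contact offset disagrees by about 8 mm. I'll take a better vantage with both short walls in view.

Request:
carry_out --pt "0.5 0 0.02 -0.03 0 0 0" --pt "0.5 0 0.03 -0.04 0 0 0" --pt "0.5 0 0.04 -0.03 0 0 0" --pt "0.5 0 0.03 0 0 0 0" --pt "0.5 0 0 0 0 0 0" --pt "0.5 0 0 0 0 0 0" --pt "0.5 0 0 0 0 0 0"

```text
clock: 16.65
tcp_pos: [0.5423, -0.0243, 0.3231]
orientation: [-0.0, 0.999, 0.043, -0.001]
wrist_force: [0.3, -0.2, 0.4]
finger_gap: 0.0639
```

Run:
```python
from h import *
st(); w=cam('wrist'); np.savez('w8.npz',**{k:np.array(v) for k,v in w.items()})
for X in([.54,-.02,.032],[.54,.07,.032],[.54,-.1,.032]): print(proj(w,X))
I=cv2.resize(w['color'][40:300,180:460],None,fx=2.3,fy=2.3,interpolation=2); cv2.imwrite('pics/w8.png',I[:,:,::-1])
```

```text
t 16.65 tcp [ 0.5423 -0.0243  0.3231] toolx [ 0.996  0.086 -0.002] tooly [ 0.086 -0.996 -0.001] F [ 0.3 -0.2  0.4] gap 0.0639 j [-0.19  0.24  0.13  1.46  0.    1.29]
[315.17659434 162.92230797]
[321.47509135  88.26937846]
[310.13896412 222.63081507]
```

View pics/w8.png

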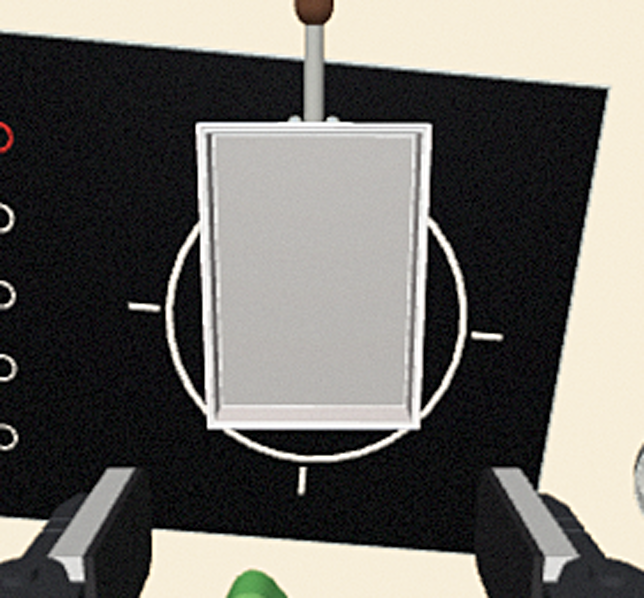

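The crop shows the whole rim clearly, with corners at (196,124), (432,124), (420,430) and (207,430). The ring's ticks are at (144,307), (487,337) and (302,481).

Run:
```python
from h import *
w=dict(np.load('w8.npz')); f=lambda u:(u[0]/2.3+180-.5+.2,u[1]/2.3+40-.5+.2)
C=np.array([ray(w,f(u),.032)[:2] for u in((196,124),(432,124),(420,430),(207,430))]); c=C.mean(0)
n=(C[2]+C[3]-C[0]-C[1]); n/=np.linalg.norm(n)
T=[ray(w,f(u))[:2] for u in((144,307),(487,337),(302,481))]; print(C.round(4).tolist(),'c',c,'n',n,'len',np.linalg.norm(C[2]-C[1]),np.linalg.norm(C[1]-C[0]))
z=(T[0]+T[1])/2; print('ticks',T,'zone',z,'d',z-c)
M=np.array([[n[1]*-1,n[0]],[n[0],n[1]]]);print('to ring along pan x',(z-c)@n,'lateral(+x side)',(z-c)@np.array([-n[1],n[0]]))
p=env.get_state()['tcp_pos'][:2]; m=c-.083*n; print('wall mid rel tcp, world',m-p)
```

```text
[[0.4728, 0.0582], [0.5956, 0.0686], [0.6098, -0.0997], [0.4867, -0.1102]] c [ 0.54123122 -0.02078639] n [ 0.08281748 -0.99656473] len 0.16891259266445754 0.12322773873457718
ticks [array([ 0.44153702, -0.04733818]), array([ 0.64855336, -0.04816693]), array([ 0.5447507 , -0.15108286])] zone [ 0.54504519 -0.04775256] d [ 0.00381397 -0.02696617]
to ring along pan x 0.027189397506499517 lateral(+x side) 0.0015675976651106827
wall mid rel tcp, world [-0.00810314  0.08624623]
```

The centre is at (0.541,-0.021), yaw is 4.7°, and the contact offset now agrees at about 11 mm. It remains to push 27 mm along the pan's axis and 1.5 mm sideways.

Request:
carry_out --pt "0.5 0 -0.04 0 0 0 0" --pt "0.5 0 -0.04 0 0 0 0" --pt "0.5 0 -0.04 0 0 0 0" --pt "0.5 0 0 0 0 0 0" --pt "0.5 0 0 0.06 0 0 0" --pt "0.5 0 0 0.06 0 0 0" --pt "0.5 0 0 0.06 0 0 0" --pt "0.5 0 0 0.06 0 0 0" --pt "0.5 0 0 0.04 0 0 0" --pt "0.5 0 0 0.018 0 0 0" --pt "0.5 0 0.005 0 0 0 0" --pt "0.5 0 0.005 0 0 0 0" --pt "0.5 0 0.005 0 0 0 0"

```text
clock: 18.32
tcp_pos: [0.5351, 0.0787, 0.0275]
orientation: [0.0, 0.999, 0.042, 0.001]
wrist_force: [1.2, -0.4, -0.4]
finger_gap: 0.064
```

```bash
python3 -c "
from h import *
st()"
```

```text
t 18.32 tcp [0.5351 0.0787 0.0275] toolx [0.996 0.085 0.003] tooly [ 0.085 -0.996  0.   ] F [ 1.2 -0.4 -0.4] gap 0.064 j [-0.    0.42 -0.39  0.76 -0.    1.48]
```

Request:
carry_out --pt "0.5 0 0.003 0 0 0 0" --pt "0.5 0 0.003 0 0 0 0" --pt "0.5 0 0.003 0 0 0 0" --pt "0.5 0.0003 0.004 0 0 0 0" --pt "0.5 0.0003 0.004 0 0 0 0" --pt "0.5 0.0003 0.004 0 0 0 0" --pt "0.5 0.0003 0.004 0 0 0 0" --pt "0.5 0.0003 0.003 0 0 0 0" --pt "0.5 0 0.002 0 0 0 0" --pt "0.5 0 0.001 0 0 0 0" --pt "0.5 0 0 0 0 0 0" --pt "0.5 0 0 0 0 0 0"

```text
clock: 19.82
tcp_pos: [0.5381, 0.0483, 0.026]
orientation: [0.0, 0.999, 0.042, 0.0]
wrist_force: [-0.5, -0.0, 0.4]
finger_gap: 0.0643
```

```bash
python3 -c "
from h import *
st()"
```

```text
t 19.82 tcp [0.5381 0.0483 0.026 ] toolx [0.996 0.085 0.   ] tooly [ 0.085 -0.996  0.001] F [-0.5 -0.   0.4] gap 0.0643 j [-0.06  0.42 -0.39  0.76 -0.    1.43]
```

Within 2 mm by reckoning. I back off, rise, and check from the same vantage.

Request:
carry_out --pt "0.5 0 -0.01 0 0 0 0" --pt "0.5 0 -0.01 -0.02 0 0 0" --pt "0.5 0 0 -0.06 0 0 0" --pt "0.5 0 0 -0.06 0 0 0" --pt "0.5 0 0 -0.06 0 0 0" --pt "0.5 0 0 -0.06 0 0 0" --pt "0.5 0 0.04 -0.04 0 0 0" --pt "0.5 0 0.04 0 0 0 0" --pt "0.5 0 0.04 0 0 0 0" --pt "0.5 0 0.03 0 0 0 0" --pt "0.5 0 0 0 0 0 0" --pt "0.5 0 0 0 0 0 0" --pt "0.5 0 0 0 0 0 0"

```text
clock: 21.45
tcp_pos: [0.549, -0.0799, 0.3262]
orientation: [-0.0, 0.999, 0.043, -0.0]
wrist_force: [0.4, -0.4, -0.1]
finger_gap: 0.0643
```

Run:
```python
from h import *
st(); w=cam('wrist'); np.savez('w9.npz',**{k:np.array(v) for k,v in w.items()}); b=cam('scene'); a=cam('top')
for c in(a,b):
  for k in greens(c): print(cv2.boundingRect(k),ray(c,np.array(cv2.boundingRect(k)[:2])+np.array(cv2.boundingRect(k)[2:])/2,.02)[:2].round(3))
I=cv2.resize(w['color'][40:300,180:460],None,fx=2,fy=2,interpolation=2)
J=cv2.resize(b['color'][90:350,170:400],(230,260)); J=cv2.copyMakeBorder(J,0,260,0,0,0)
cv2.imwrite('pics/w9.png',np.hstack([I,J])[:,:,::-1])
```

```text
t 21.45 tcp [ 0.549  -0.0799  0.3262] toolx [0.996 0.086 0.   ] tooly [ 0.086 -0.996 -0.   ] F [ 0.4 -0.4 -0.1] gap 0.0643 j [-0.29  0.27  0.16  1.47  0.    1.19]
(276, 270, 21, 20) [0.321 0.173]
(452, 172, 45, 39) [ 0.518 -0.422]
(396, 206, 21, 20) [0.318 0.179]
(251, 114, 40, 51) [ 0.522 -0.353]
```

View pics/w9.png

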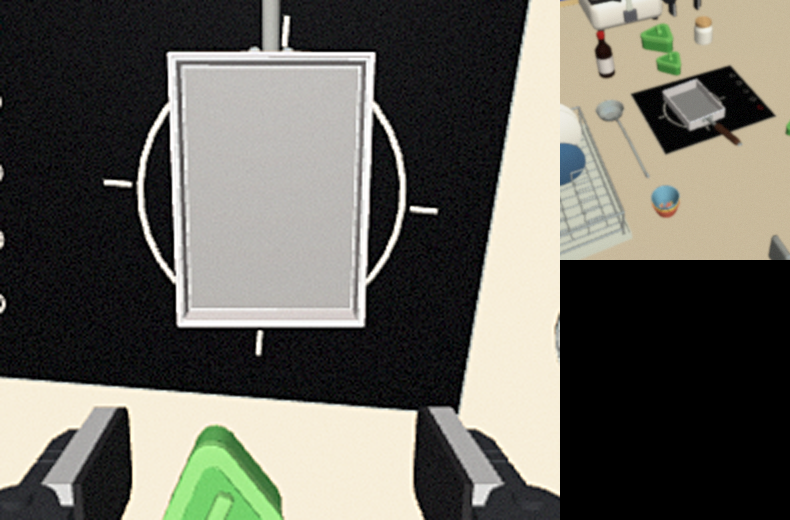

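The pan sits on the ring, with rim corners at (167,53), (375,53), (364,326) and (178,326) and ticks at (117,183), (424,210) and (259,342). The mould stands off the glass, and the robot is clear of everything.

Run:
```python
from h import *
w=dict(np.load('w9.npz')); f=lambda u:(u[0]/2+180-.25,u[1]/2+40-.25)
C=np.array([ray(w,f(u),.032)[:2] for u in((167,53),(375,53),(364,326),(178,326))]); c=C.mean(0)
n=(C[2]+C[3]-C[0]-C[1]); n/=np.linalg.norm(n)
z=(ray(w,f((117,183)))+ray(w,f((424,210))))[:2]/2
print('c',c,'zone',z,'dist',np.linalg.norm(z-c),'yaw deg',np.degrees(np.arctan2(n[0],-n[1])),'mould corner y',ray(w,f((215,427)),0.0)[:2],'glass edge',ray(w,f((215,391)))[:2])
if np.linalg.norm(z-c)<.009: env.hand_in(); print('handed in')
```

```text
c [ 0.54460959 -0.04509866] zone [ 0.54493012 -0.04735836] dist 0.0022823245025149906 yaw deg 4.810382593550267 mould corner y [ 0.51753945 -0.2181527 ] glass edge [ 0.51578404 -0.18983373]
the job is handed in; nothing more can be done
handed in
```

The mould is off the hob and the egg pan is centred on the ring. I handed the job in at about 21.5 s of the 72 s allowed; no verdict comes back.

- **Mould:** I held its left corner between the part-open fingers and slid it to the right. Its nearest corner now stands about 28 mm beyond the edge of the glass.
- **Pan:** I slid it onto the ring with two fingers on the short wall, one each side of the handle. The last wrist view puts its centre 2.3 mm from the ring's centre (15 mm allowed). The handle points left, 4.8° off the line (10° allowed).
- **Everything else:** I did not touch the cups, jar, bottle, bowl or ladle, and wrist forces stayed at a few newtons. The robot was clear of everything at hand-in. I did not re-measure those objects' positions at the end, only saw most of them in the last picture.

One check disagreed along the way: a first reading of the pan's position was about 9 mm out, because I took the foot of the wall for its rim. Measuring all four rim corners against the ring's ticks settled it before the final push.

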